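# Wind the specimen lift up by one full turn

### The arm

A 6-joint arm with a two-finger parallel gripper is mounted at the origin on the work surface. World frame = base frame: x ahead of the robot, y to its left, z up, the work surface at z = 0. Lengths are in m, angles in rad, forces in N, time in s.
With the tool pointing down it reaches from about 0.3 to 0.85 m from the base axis. Payload 4.2 kg.
Tool frame: the origin (TCP) lies midway between the tips of the shut fingers; the grasp point (between the pads) lies 19 mm behind it; x points along the fingers, y is the direction in which the jaws open and shut, and the axes are right-handed (so a half turn about x gives the same grasp; the last joint's range is limited). The gripper opens to 91 mm and grips with 3 to 60 N. Pads are 32 mm wide; open, the fingers measure 118 mm over their backs; the gripper's body (76 mm by 178 mm) begins 60 mm behind the grasp point.
Start: joints at [1.091, 0.32, 1.565, -0, 1.257, -0.02], TCP at [0.255, 0.515, 0.214] pointing down, gripper open.
Joint ranges: [-3.11, 3.11], [-0.84, 2.01], [0.21, 2.61], [-1.34, 4.49], [0.05, 2.63], [-2.56, 2.56]. Speed limits (rad/s): [2.57, 2.57, 3.14, 3.14, 3.14, 3.14].

### API

Orientations are given as [roll, pitch, yaw] about the fixed x, y, z axes, in that order (R = Rz(yaw) Ry(pitch) Rx(roll)).
In Python, from workcell import ctrl gives the robot as it stands.
- The arm moves only by the tool carry_out, never from a script. Its argument "motion" is a list of rows, each an object with "slide": the shift along the tool's x, y, z in mm, a list of three; "turn": the turn, a rotation vector about the tool's x, y, z in rad, a list of three; "hand": the closure, from -1 (fully open) to 1 (shut). A call has 1 to 8 rows; each row shifts and turns the commanded pose from where the row before left it, along the tool's axes as they then stand; what a row does not reach is not made up. A row lasts 1/12 s, in which the tool goes at most 41.7 mm and 7.16 degrees, less where a joint would pass 70% of its speed; a pose out of reach is approached as far as the arm can. A call with a gripper value outside its range is refused whole. The fingers move at their own pace and stop on an object; "squeeze" is the grip in N (left out, the last holds). Time passes only in rows, so rows that do not move let the fingers close. It gives the time, the measured TCP pose, the force and the opening at its end, in the units of the state.
- ctrl.read_state(): the state, without advancing time (a new reading comes with each control period).
- ctrl.capture(name): name is "scene" or "top" or "wrist"; returns a dict with "frame" (384x512x3 uint8, blue, green, red), "z_map" (384x512 float32, m along the optical axis (not along the pixel's ray), 0 where there is no reading), "K" (3x3 intrinsics, pixels), "extrinsics" (4x4, takes a point from camera to world coordinates); the wrist camera has in their place "tool_from_camera" (4x4, takes a point from camera to tool coordinates, whose origin is the TCP and whose axes are the tool frame's). Camera axes: x right, y down, z forward; pixel columns grow to the right and rows downward; lengths in m; the calibration is good to about 2 mm. A picture is of the moment at which its call begins: read the wrist's pose just before it.
- ctrl.sign_off(): hands the job in, once; it reports no verdict.
The state is a dict: "time": time; "qpos": joint angles; "joint_vel": joint speeds; "effort": joint torques, N m; "tcp_pos": TCP position; "tcp_rot": TCP orientation; "contact_force": force on the tool from outside, world axes, zero at the start; "wrist_torque": the same for the moment, N m; "width": opening from 0.0 (shut) to 1.0 (fully open).
Only numpy, scipy, OpenCV 4.12 (cv2) and the standard library are available. Lean on these libraries where they do the work, as an engineer would, in place of code of your own. Each camera call takes 0.05 s, during which the arm holds its last target.

### The job

Take the upright handle of the red handwheel and wind it one full turn clockwise (seen from above), so that its specimen platform rises one step and the handle ends where it began; then let go. Leave the blue handwheel alone.

Things in the scene. Friction and masses are not known exactly. Their poses are not given: they have to be found in the camera images.
- red_wheel (a joint): turn of the red handwheel in rad; it grows clockwise seen from above (the way to wind). It may start anywhere between 0 and 5.5, so one full turn is the start value + 6.28; travel stops lie at -0.4 and 14. The wheel lies flat on the white body of a lift stand fixed to the bench, turns about a vertical axis with light friction (about 0.1 N m, under 3 N at the handle) and stays where it is left. Each turn lifts the grey metal specimen platform beside it by 20 mm.
- red_axis (a point): point on the vertical axis of the red handwheel (rim 166 mm across, its top face 90 mm above the bench, hub 95 mm), at the height of the handle's middle, 121 mm above the bench. Its x axis points from the wheel's axis to the handle and turns with the wheel.
- red_handle (a point): middle of the upright round handle of the red handwheel: a yellow sleeve 24 mm in diameter and 56 mm long (93 to 149 mm above the bench), 62 mm from the wheel's axis. The sleeve spins freely on its pin, so a gripper may hold it from above without changing its own yaw while the wheel turns.
- blue_handle (a point): middle of the same kind of handle on the blue handwheel of a second, equal stand, at least 0.3 m from the red one's axis to axis; it is not to be turned.

How it is judged:
On the way:
1. the red handle has come half-way round, to the far side of its circle (distance of red_handle from where it was at the start of the episode above 0.11 m), for 0.05 s.
At the end, for the whole second after the job is handed in: The red wheel has gone one full turn clockwise: its handle is back within 20 mm (about 18 degrees) of where it began, and at rest (value of joint red_wheel between 5.93 and 12.15 rad and distance of red_handle from where it was at the start of the episode below 0.02 m and velocity of joint red_wheel between -0.05 and 0.05 rad/s); the robot touches nothing.
It fails at once if the blue handwheel is turned (its handle moves more than 20 mm) (distance of blue_handle from where it was at the start of the episode above 0.02 m).
It also fails if it takes over 48 s, if anything falls off the work surface, if the arm or the gripper's body presses on something with over 40 N, if the wrist force passes 120 N, or if a joint passes its speed limit or range.

## Working session

There is one attempt and no reset: what is moved stays moved. The work goes in short steps, Python scripts to look and compute and a tool call to move; the robot and the scene stay as the last step left them, time stands still between calls to the robot, and variables do not carry over. Pictures are saved under pics/ and viewed, and the job is handed in when it is done.

Besides the shell and the picture viewer there is one more tool, called after "Call:" by a JSON object that holds its "fn" and its "kwargs". carry_out: Moves the arm, as the interface text tells. Its arguments: {"type":"object","properties":{"motion":{"type":"array"},"squeeze":{"type":"number"}},"required":["motion"]}

```bash
mkdir -p pics; ls; cat > h.py <<'E'
from workcell import ctrl
import numpy as np, cv2
def cap(n,f):
    d=ctrl.capture(n); cv2.imwrite('pics/'+f,d['frame']); return d
E
python3 - <<'E'
from h import *
s=ctrl.read_state();print(s)
np.set_printoptions(precision=3,suppress=True)
for n in('top','scene'):
    d=cap(n,n+'1.png');print(n,d['K'],d['extrinsics']); np.savez('pics/'+n+'1',**d)
E
```

```text
pics
{'time': 0.0, 'qpos': array([ 1.09102364e+00,  3.20313041e-01,  1.56571855e+00, -2.92133784e-05,
        1.25734788e+00, -2.00074132e-02]), 'joint_vel': array([-0.00107797,  0.00166488, -0.00230986, -0.00096099,  0.00118383,
       -0.00025534]), 'effort': array([-9.18880323e-04, -4.12445748e+01, -2.31980091e+01,  7.26771913e-02,
        4.55685973e-02, -1.54799482e-04]), 'tcp_pos': array([0.25492534, 0.51483204, 0.21309278]), 'tcp_rot': array([-1.57526123,  1.56900929, -2.03501747]), 'contact_force': array([-0.31108912,  0.32951204, -0.42651545]), 'wrist_torque': array([ 0.06004097, -0.01095238, -0.03212743]), 'width': 0.9991439921810666}
top [[494.51    0.    264.166]
 [  0.    494.51  186.269]
 [  0.      0.      1.   ]] [[-0.018 -0.986  0.168  0.407]
 [-1.     0.016 -0.016  0.007]
 [ 0.013 -0.168 -0.986  1.153]
 [ 0.     0.     0.     1.   ]]
scene [[468.205   0.    256.23 ]
 [  0.    468.205 184.605]
 [  0.      0.      1.   ]] [[-0.835  0.412 -0.364  0.864]
 [ 0.55   0.639 -0.538  0.416]
 [ 0.011 -0.65  -0.76   0.733]
 [ 0.     0.     0.     1.   ]]
```

View pics/top1.png

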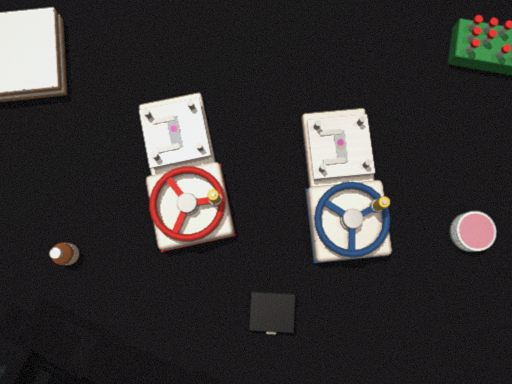

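View pics/scene1.png

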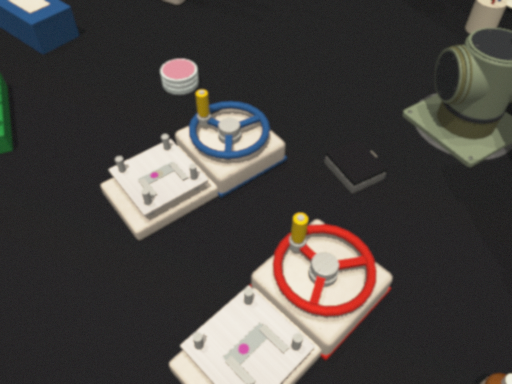

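```bash
cat >> h.py <<'E'
np.set_printoptions(precision=4,suppress=True)
def cloud(d):
    K=d['K'];z=d['z_map'];v,u=np.mgrid[:384,:512]
    P=np.stack([(u-K[0,2])/K[0,0]*z,(v-K[1,2])/K[1,1]*z,z],-1)
    E=d['extrinsics'];return P@E[:3,:3].T+E[:3,3]
def ray(d,u,v,h):
    K=d['K'];E=d['extrinsics'];r=E[:3,:3]@np.array([(u-K[0,2])/K[0,0],(v-K[1,2])/K[1,1],1]);o=E[:3,3]
    return o+r*(h-o[2])/r[2]
E
cat > m.py <<'E'
from h import *
def meas(n,d):
    P=cloud(d);hsv=cv2.cvtColor(d['frame'],cv2.COLOR_BGR2HSV);ok=d['z_map']>0
    H,S,V=hsv[...,0],hsv[...,1],hsv[...,2]
    yel=((H>18)&(H<34)&(S>130)&(V>90)).astype(np.uint8)
    red=(((H<8)|(H>172))&(S>150)&(V>70)).astype(np.uint8)
    blu=((H>95)&(H<125)&(S>120)&(V>50)).astype(np.uint8)
    for nm,m in(('yel',yel),('red',red),('blu',blu)):
        c,l,st,ce=cv2.connectedComponentsWithStats(m)
        for i in range(1,c):
            if st[i,4]<25: continue
            q=P[(l==i)&ok]; q=q[q[:,2]>0.07]
            if len(q)<20: continue
            print(n,nm,ce[i],st[i,4],'mean',q.mean(0),'z',np.percentile(q[:,2],[5,50,95]))
            if nm=='yel':
                t=q[q[:,2]>np.percentile(q[:,2],95)-.006];print('   top',t.mean(0),len(t))
            else:
                t=q[abs(q[:,2]-.087)<.008]
                cnt,_=cv2.findContours((l==i).astype(np.uint8),cv2.RETR_EXTERNAL,cv2.CHAIN_APPROX_NONE)
                # algebraic circle fit to outer rim points
                w=np.array([ray(d,*p[0],.084)[:2] for p in max(cnt,key=len)])
                c0=t[:,:2].mean(0)
                for _ in range(6):
                    r=np.hypot(*(w-c0).T);k=abs(r-.083)<.008;A=np.c_[2*w[k],np.ones(k.sum())]
                    s=np.linalg.lstsq(A,(w[k]**2).sum(1),rcond=None)[0];c0=s[:2]
                print('   circle',c0,np.sqrt(s[2]+c0@c0),k.sum(),len(w))
E
python3 - <<'E'
from m import *
for n in('top','scene'):
    d=dict(np.load('pics/'+n+'1.npz'));meas(n,d)
    if n=='top':
        P=cloud(d)
        for u,v in [(150,115),(192,106),(158,158),(201,149),(174,128),(170,145)]:
            q=P[v-5:v+6,u-5:u+6].reshape(-1,3);print(u,v,q[q[:,2].argmax()])
E
```

```text
top yel [213.8824 196.6   ] 85 mean [0.5591 0.0951 0.1437] z [0.1182 0.1479 0.1515]
   top [0.5611 0.0963 0.1489] 61
top yel [381.3258 203.0682] 132 mean [ 0.5404 -0.2511  0.1381] z [0.1081 0.1456 0.1506]
   top [ 0.5418 -0.2543  0.1482] 74
top red [477.8947  18.6184] 76 mean [ 0.9748 -0.5144  0.0899] z [0.0822 0.0908 0.0948]
   circle [0. 0.] 0.0 0 26
top red [493.2078  21.3506] 77 mean [ 0.9678 -0.5498  0.0895] z [0.0814 0.0905 0.0938]
   circle [0. 0.] 0.0 0 27
top red [507.7619  24.2222] 63 mean [ 0.9607 -0.5836  0.089 ] z [0.0802 0.0895 0.0943]
   circle [0. 0.] 0.0 0 25
top red [476.0167  30.9   ] 60 mean [ 0.9455 -0.508   0.0893] z [0.0823 0.0899 0.0935]
   circle [0. 0.] 0.0 0 22
top red [491.5161  33.6774] 62 mean [ 0.9383 -0.5434  0.0894] z [0.0815 0.0901 0.0937]
   circle [0. 0.] 0.0 0 23
top red [474.8966  42.7241] 58 mean [ 0.9165 -0.5023  0.0897] z [0.0821 0.0904 0.094 ]
   circle [0. 0.] 0.0 0 22
top red [505.569  48.431] 58 mean [ 0.9015 -0.5727  0.0893] z [0.0832 0.09   0.0932]
   circle [0. 0.] 0.0 0 22
top red [183.3748 204.3346] 1542 mean [0.5521 0.1649 0.0881] z 
[... 842 characters left out ...]
92]
   top [0.5648 0.0985 0.1476] 126
scene red [328.3357 272.3073] 2779 mean [0.5579 0.1712 0.0873] z [0.0832 0.0877 0.0905]
   circle [0.5554 0.1577] 0.08173510868546538 266 577
scene red [307.0536 251.4911] 112 mean [0.5622 0.1217 0.0849] z [0.0806 0.0854 0.0869]
   circle [0. 0.] 0.0 0 30
scene blu [39.6179 24.6691] 2777 mean [ 0.7121 -0.8475  0.0851] z [0.0727 0.0879 0.0907]
   circle [ 0.7168 -0.8311] 0.08786002063832661 47 213
scene blu [232.8372 129.036 ] 1278 mean [ 0.5119 -0.1894  0.0869] z [0.0826 0.0872 0.0902]
   circle [ 0.5144 -0.2013] 0.08229821573209914 186 403
scene blu [212.7805 121.7805] 41 mean [ 0.5345 -0.2329  0.0847] z [0.0826 0.0846 0.0866]
   circle [0. 0.] 0.0 0 20
```

```bash
python3 - <<'E'
from h import *
from scipy.spatial.transform import Rotation as Ro
s=ctrl.read_state();R=Ro.from_euler('xyz',s['tcp_rot']);M=R.as_matrix();print(M)
for name,y in(('+y',[0,1,0]),('-y',[0,-1,0]),('+x',[1,0,0]),('-x',[-1,0,0])):
    x=np.array([0,0,-1.]);T=np.c_[x,y,np.cross(x,y)]
    print(name,(R.inv()*Ro.from_matrix(T)).as_rotvec())
print(M.T@(np.array([.563,.0973,.2131])-s['tcp_pos'])*1000)
E
```

```text
[[-0.0007  0.4438  0.8961]
 [-0.0014  0.8961 -0.4438]
 [-1.     -0.0016 -0.    ]]
+y [-0.4598 -0.0004  0.0015]
-y [2.6818 0.0021 0.0005]
+x [1.111  0.0008 0.0014]
-x [-2.0306 -0.0016  0.0009]
[   0.4667 -237.5071  461.3658]
```

Call:
{"fn": "carry_out", "kwargs": {"motion": [{"slide": [0, 0, 0], "turn": [-0.115, 0, 0], "hand": -1}, {"slide": [0, 0, 0], "turn": [-0.115, 0, 0], "hand": -1}, {"slide": [0, 0, 0], "turn": [-0.115, 0, 0], "hand": -1}, {"slide": [0, 0, 0], "turn": [-0.115, 0, 0], "hand": -1}, {"slide": [0, -25, 18], "turn": [0, 0, 0], "hand": -1}, {"slide": [0, -25, 18], "turn": [0, 0, 0], "hand": -1}, {"slide": [0, -25, 18], "turn": [0, 0, 0], "hand": -1}, {"slide": [0, -25, 18], "turn": [0, 0, 0], "hand": -1}], "squeeze": 20}}

```text
time: 0.77
tcp_pos: [0.3275, 0.414, 0.2135]
tcp_rot: [-2.179, 1.57, -2.178]
contact_force: [-0.6, 0.2, 0.9]
width: 1.003
```

Call:
{"fn": "carry_out", "kwargs": {"motion": [{"slide": [0, -30, 22], "turn": [0, 0, 0], "hand": -1}, {"slide": [0, -30, 22], "turn": [0, 0, 0], "hand": -1}, {"slide": [0, -30, 22], "turn": [0, 0, 0], "hand": -1}, {"slide": [0, -30, 22], "turn": [0, 0, 0], "hand": -1}, {"slide": [0, -30, 22], "turn": [0, 0, 0], "hand": -1}, {"slide": [0, -30, 22], "turn": [0, 0, 0], "hand": -1}, {"slide": [0, -30, 22], "turn": [0, 0, 0], "hand": -1}, {"slide": [0, -30, 22], "turn": [0, 0, 0], "hand": -1}]}}

```text
time: 1.43
tcp_pos: [0.5038, 0.1736, 0.2137]
tcp_rot: [-3.094, 1.57, -3.094]
contact_force: [0.2, 0.7, -0.2]
width: 0.998
```

Call:
{"fn": "carry_out", "kwargs": {"motion": [{"slide": [0, -25, 20], "turn": [0, 0, 0], "hand": -1}, {"slide": [0, -25, 20], "turn": [0, 0, 0], "hand": -1}, {"slide": [0, -15, 11], "turn": [0, 0, 0], "hand": -1}, {"slide": [0, 0, 0], "turn": [0, 0, 0], "hand": -1}, {"slide": [0, 0, 0], "turn": [0, 0, 0], "hand": -1}, {"slide": [0, 0, 0], "turn": [0, 0, 0], "hand": -1}]}}

```text
time: 1.93
tcp_pos: [0.5535, 0.1109, 0.2135]
tcp_rot: [2.81, 1.569, 2.811]
contact_force: [0.8, 0.3, 0.1]
width: 1.0
```

```bash
cat > w.py <<'E'
from m import *
import sys
from scipy.spatial.transform import Rotation as Ro
def wrist(f):
    s=ctrl.read_state();d=cap('wrist',f)
    T=np.eye(4);T[:3,:3]=Ro.from_euler('xyz',s['tcp_rot']).as_matrix();T[:3,3]=s['tcp_pos']
    d['extrinsics']=T@d['tool_from_camera'];print(s['tcp_pos'],s['qpos'],s['contact_force']);print(T[:3,:3]);return d
d=wrist(sys.argv[1]);meas('wrist',d)
E
python3 w.py w1.png
```

```text
[0.5535 0.1109 0.2135] [ 0.1769  0.304   1.5885  0.0008  1.2504 -1.3944] [0.7522 0.303  0.1489]
[[-0.0014 -0.0002  1.    ]
 [ 0.0005  1.      0.0002]
 [-1.      0.0005 -0.0014]]
wrist yel [233.4698 207.3016] 1028 mean [0.5572 0.0966 0.1381] z [0.1065 0.1475 0.1499]
   top [0.5603 0.0963 0.1486] 576
wrist yel [ 61.155  300.2351] 387 mean [0.5198 0.063  0.311 ] z [0.3063 0.3118 0.3137]
   top [0.5203 0.0629 0.3117] 336
wrist yel [445.7519 303.2813] 391 mean [0.5203 0.1596 0.3115] z [0.3072 0.3121 0.3139]
   top [0.5207 0.1596 0.312 ] 354
wrist yel [380.6477 357.5692] 4615 mean [0.5282 0.1409 0.321 ] z [0.318  0.3211 0.3235]
   top [0.5282 0.1402 0.3211] 4475
wrist red [317.628  142.4186] 6336 mean [0.5161 0.1679 0.0887] z [0.0851 0.0889 0.0909]
   circle [0.5545 0.158 ] 0.08150059751349395 359 707
wrist red [265.3848 187.7949] 434 mean [0.5579 0.1227 0.086 ] z [0.0846 0.0861 0.0873]
   circle [0. 0.] 0.0 0 84
wrist red [296.3548 242.8032] 2007 mean [0.6113 0.1521 0.0904] z [0.085  0.0885 0.0909]
   circle [0. 0.] 0.0 0 303
```

View pics/w1.png

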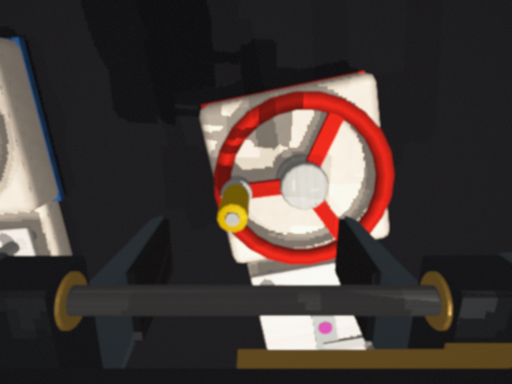

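The wrist view shows the red wheel with its hub near (305,186). The handle's top face is a yellow ring with a grey pin end at about (232,219), and the handle lies between the open fingers.

```bash
cat >> w.py <<'E'
if len(sys.argv)>3: print('pin',ray(d,float(sys.argv[2]),float(sys.argv[3]),.149))
E
python3 w.py w2.png 232 218 | tail -1
```

```text
pin [0.5625 0.096  0.149 ]
```

Call:
{"fn": "carry_out", "kwargs": {"motion": [{"slide": [0, -14.5, 9.5], "turn": [0, 0, 0], "hand": -1}, {"slide": [0, 0, 0], "turn": [0, 0, 0], "hand": -1}, {"slide": [25, 0, 0], "turn": [0, 0, 0], "hand": -1}, {"slide": [25, 0, 0], "turn": [0, 0, 0], "hand": -1}, {"slide": [20, 0, 0], "turn": [0, 0, 0], "hand": -1}, {"slide": [18, 0, 0], "turn": [0, 0, 0], "hand": -1}, {"slide": [15, 0, 0], "turn": [0, 0, 0], "hand": -1}, {"slide": [0, 0, 0], "turn": [0, 0, 0], "hand": -1}]}}

```text
time: 2.7
tcp_pos: [0.5609, 0.0966, 0.108]
tcp_rot: [-3.064, 1.564, -3.063]
contact_force: [-1.1, 0.0, 0.1]
width: 0.998
```

Call:
{"fn": "carry_out", "kwargs": {"motion": [{"slide": [0, 0, 0], "turn": [0, 0, 0], "hand": 1}, {"slide": [0, 0, 0], "turn": [0, 0, 0], "hand": 1}, {"slide": [0, 0, 0], "turn": [0, 0, 0], "hand": 1}, {"slide": [0, 0, 0], "turn": [0, 0, 0], "hand": 1}, {"slide": [0, 0, 0], "turn": [0, 0, 0], "hand": 1}, {"slide": [0, 0, 0], "turn": [0, 0, 0], "hand": 1}, {"slide": [0, 0, 0], "turn": [0, 0, 0], "hand": 1}, {"slide": [0, 0, 0], "turn": [0, 0, 0], "hand": 1}]}}

```text
time: 3.37
tcp_pos: [0.5638, 0.0958, 0.1111]
tcp_rot: [0.494, 1.571, 0.494]
contact_force: [-0.1, -0.4, 0.2]
width: 0.445
```

```bash
python3 - <<'E'
from h import *
s=ctrl.read_state();print(s['tcp_pos'],s['width']*91,s['contact_force'],s['qpos'])
cap('scene','s2.png')
E
cat > plan.py <<'E'
from h import *
import sys
n=int(sys.argv[1]);off=float(sys.argv[2]) if len(sys.argv)>2 else 0
c=np.array([.555,.158]);s=ctrl.read_state();p=s['tcp_pos'][:2]
a=np.arctan2(*(p-c)[::-1]);print('tcp',s['tcp_pos'],'ang',np.degrees(a),'r',np.hypot(*(p-c)),'F',s['contact_force'],'w',s['width']*91)
for i in range(n):
    b=a-np.radians(10*(i+1)); q=c+.062*np.array([np.cos(b),np.sin(b)])
    print([0,round((q-p)[1]*1000,1),round((q-p)[0]*1000,1)]);p=q
E
python3 plan.py 8
```

```text
[0.5638 0.0958 0.1111] 40.51498604604707 [-0.1084 -0.4057  0.2088] [ 0.1482  0.3976  1.7223  0.0001  1.0214 -1.4227]
tcp [0.5638 0.0958 0.111 ] ang -81.97369127645815 r 0.0627926919701455 F [-0.0773 -0.563   0.1986] w 36.80445577173104
[0, np.float64(0.2), np.float64(-10.9)]
[0, np.float64(1.3), np.float64(-10.7)]
[0, np.float64(3.2), np.float64(-10.3)]
[0, np.float64(4.9), np.float64(-9.6)]
[0, np.float64(6.5), np.float64(-8.6)]
[0, np.float64(7.9), np.float64(-7.4)]
[0, np.float64(9.1), np.float64(-5.9)]
[0, np.float64(9.9), np.float64(-4.2)]
```

View pics/s2.png

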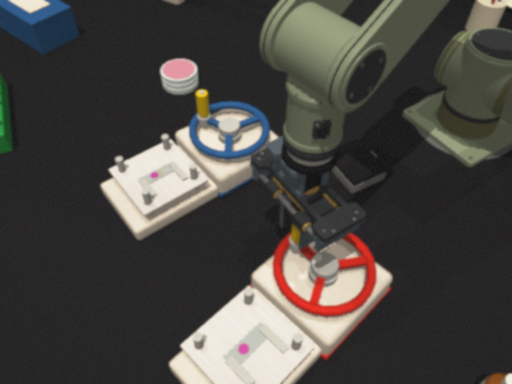

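Handle at about (297,235) in the scene view, between the fingers. They are still closing, so I'll keep closing.

Call:
{"fn": "carry_out", "kwargs": {"motion": [{"slide": [0, 0, 0], "turn": [0, 0, 0], "hand": 1}, {"slide": [0, 0, 0], "turn": [0, 0, 0], "hand": 1}, {"slide": [0, 0, 0], "turn": [0, 0, 0], "hand": 1}, {"slide": [0, 0, 0], "turn": [0, 0, 0], "hand": 1}, {"slide": [0, 0, 0], "turn": [0, 0, 0], "hand": 1}, {"slide": [0, 0, 0], "turn": [0, 0, 0], "hand": 1}]}}

```text
time: 3.92
tcp_pos: [0.5637, 0.0954, 0.111]
tcp_rot: [-1.569, 1.57, -1.569]
contact_force: [0.0, -3.7, 1.4]
width: 0.262
```

```bash
python3 plan.py 8;python3 w.py w3.png|head -2
```

```text
tcp [0.5637 0.0954 0.111 ] ang -82.0506320287293 r 0.06323842381687311 F [ 0.017  -3.6876  1.3645] w 23.808924187433064
[0, np.float64(0.7), np.float64(-11.0)]
[0, np.float64(1.3), np.float64(-10.7)]
[0, np.float64(3.2), np.float64(-10.3)]
[0, np.float64(4.9), np.float64(-9.6)]
[0, np.float64(6.5), np.float64(-8.6)]
[0, np.float64(7.9), np.float64(-7.4)]
[0, np.float64(9.1), np.float64(-5.9)]
[0, np.float64(10.0), np.float64(-4.2)]
[0.5637 0.0954 0.111 ] [ 0.1479  0.3977  1.7225 -0.0009  1.0214 -1.4228] [ 0.017  -3.6876  1.3645]
[[ 0.     -0.0003  1.    ]
```

View pics/w3.png

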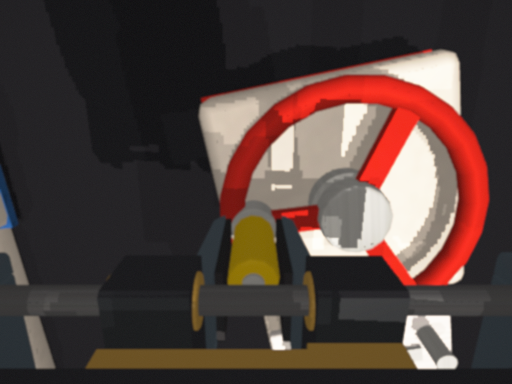

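Call:
{"fn": "carry_out", "kwargs": {"motion": [{"slide": [0, 0.5, -11], "turn": [0, 0, 0], "hand": 1}, {"slide": [0, 1.3, -10.7], "turn": [0, 0, 0], "hand": 1}, {"slide": [0, 3.2, -10.3], "turn": [0, 0, 0], "hand": 1}, {"slide": [0, 4.9, -9.6], "turn": [0, 0, 0], "hand": 1}]}}

```text
time: 4.3
tcp_pos: [0.5217, 0.1051, 0.111]
tcp_rot: [-1.48, 1.57, -1.481]
contact_force: [-0.3, -3.6, -0.1]
width: 0.258
```

```bash
python3 plan.py 8
```

```text
tcp [0.5217 0.1051 0.111 ] ang -122.1904103109997 r 0.06251635904309921 F [-0.3303 -3.5801 -0.1128] w 23.505292908340593
[0, np.float64(7.0), np.float64(-8.3)]
[0, np.float64(7.9), np.float64(-7.3)]
[0, np.float64(9.1), np.float64(-5.9)]
[0, np.float64(10.0), np.float64(-4.2)]
[0, np.float64(10.5), np.float64(-2.4)]
[0, np.float64(10.8), np.float64(-0.5)]
[0, np.float64(10.7), np.float64(1.4)]
[0, np.float64(10.3), np.float64(3.2)]
```

Tracks well; continuing.

Call:
{"fn": "carry_out", "kwargs": {"motion": [{"slide": [0, 7, -8.4], "turn": [0, 0, 0], "hand": 1}, {"slide": [0, 7.9, -7.3], "turn": [0, 0, 0], "hand": 1}, {"slide": [0, 9.1, -5.9], "turn": [0, 0, 0], "hand": 1}, {"slide": [0, 10, -4.2], "turn": [0, 0, 0], "hand": 1}, {"slide": [0, 10.5, -2.4], "turn": [0, 0, 0], "hand": 1}, {"slide": [0, 10.8, -0.5], "turn": [0, 0, 0], "hand": 1}, {"slide": [0, 10.7, 1.4], "turn": [0, 0, 0], "hand": 1}, {"slide": [0, 10.3, 3.2], "turn": [0, 0, 0], "hand": 1}]}}

```text
time: 4.97
tcp_pos: [0.4996, 0.1832, 0.111]
tcp_rot: [-0.184, 1.568, -0.183]
contact_force: [7.0, -5.7, -4.5]
width: 0.255
```

```bash
python3 plan.py 8; python3 -c "
from h import *
cap('scene','s3.png')"
```

```text
tcp [0.4996 0.1832 0.111 ] ang 155.56755631204217 r 0.060893670976619525 F [ 6.9857 -5.6555 -4.5424] w 23.24278915493981
[0, np.float64(9.9), np.float64(4.3)]
[0, np.float64(8.3), np.float64(6.9)]
[0, np.float64(7.0), np.float64(8.2)]
[0, np.float64(5.5), np.float64(9.3)]
[0, np.float64(3.8), np.float64(10.1)]
[0, np.float64(2.0), np.float64(10.6)]
[0, np.float64(0.1), np.float64(10.8)]
[0, np.float64(-1.8), np.float64(10.7)]
```

View pics/s3.png

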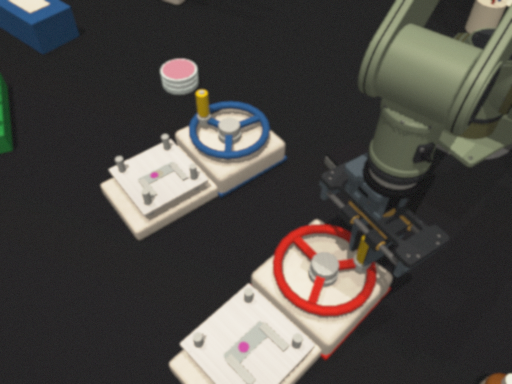

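The handle is held, now at about (362,252), and the wheel has turned with it.

Call:
{"fn": "carry_out", "kwargs": {"motion": [{"slide": [0, 9.6, 4.8], "turn": [0, 0, 0], "hand": 1}, {"slide": [0, 8.5, 6.7], "turn": [0, 0, 0], "hand": 1}, {"slide": [0, 7, 8.2], "turn": [0, 0, 0], "hand": 1}, {"slide": [0, 5.5, 9.3], "turn": [0, 0, 0], "hand": 1}, {"slide": [0, 3.8, 10.1], "turn": [0, 0, 0], "hand": 1}, {"slide": [0, 2, 10.6], "turn": [0, 0, 0], "hand": 1}, {"slide": [0, 0, 10.8], "turn": [0, 0, 0], "hand": 1}, {"slide": [0, -1.8, 10.7], "turn": [0, 0, 0], "hand": 1}]}}

```text
time: 5.68
tcp_pos: [0.5689, 0.2175, 0.1109]
tcp_rot: [-3.116, 1.568, -3.115]
contact_force: [-2.7, -2.3, 2.2]
width: 0.26
```

```bash
python3 plan.py 8
```

```text
tcp [0.5689 0.2175 0.1109] ang 76.82112249359919 r 0.06108501574453077 F [-2.6793 -2.2978  2.2417] w 23.634103005773305
[0, np.float64(-2.5), np.float64(10.5)]
[0, np.float64(-5.1), np.float64(9.5)]
[0, np.float64(-6.7), np.float64(8.5)]
[0, np.float64(-8.1), np.float64(7.2)]
[0, np.float64(-9.2), np.float64(5.7)]
[0, np.float64(-10.0), np.float64(4.0)]
[0, np.float64(-10.6), np.float64(2.2)]
[0, np.float64(-10.8), np.float64(0.3)]
```

Call:
{"fn": "carry_out", "kwargs": {"motion": [{"slide": [0, -3, 10.3], "turn": [0, 0, 0], "hand": 1}, {"slide": [0, -5.1, 9.5], "turn": [0, 0, 0], "hand": 1}, {"slide": [0, -6.7, 8.5], "turn": [0, 0, 0], "hand": 1}, {"slide": [0, -8.1, 7.2], "turn": [0, 0, 0], "hand": 1}, {"slide": [0, -9.2, 5.7], "turn": [0, 0, 0], "hand": 1}, {"slide": [0, -10, 4], "turn": [0, 0, 0], "hand": 1}, {"slide": [0, -10.6, 2.2], "turn": [0, 0, 0], "hand": 1}, {"slide": [0, -10.8, 0.3], "turn": [0, 0, 0], "hand": 1}]}}

```text
time: 6.35
tcp_pos: [0.6178, 0.1524, 0.111]
tcp_rot: [0.627, 1.569, 0.627]
contact_force: [-0.1, 2.5, 2.1]
width: 0.26
```

```bash
python3 plan.py 8
```

```text
tcp [0.6178 0.1524 0.111 ] ang -5.108364895036537 r 0.0630317359467182 F [-0.1164  2.5094  2.1061] w 23.650239532401848
[0, np.float64(-10.5), np.float64(-2.9)]
[0, np.float64(-10.1), np.float64(-3.7)]
[0, np.float64(-9.3), np.float64(-5.4)]
[0, np.float64(-8.3), np.float64(-7.0)]
[0, np.float64(-6.9), np.float64(-8.3)]
[0, np.float64(-5.4), np.float64(-9.4)]
[0, np.float64(-3.7), np.float64(-10.2)]
[0, np.float64(-1.9), np.float64(-10.6)]
```

Call:
{"fn": "carry_out", "kwargs": {"motion": [{"slide": [0, -10.5, -2.4], "turn": [0, 0, 0], "hand": 1}, {"slide": [0, -10.1, -3.7], "turn": [0, 0, 0], "hand": 1}, {"slide": [0, -9.3, -5.4], "turn": [0, 0, 0], "hand": 1}, {"slide": [0, -8.3, -7], "turn": [0, 0, 0], "hand": 1}, {"slide": [0, -6.9, -8.3], "turn": [0, 0, 0], "hand": 1}, {"slide": [0, -5.4, -9.4], "turn": [0, 0, 0], "hand": 1}, {"slide": [0, -3.7, -9.5], "turn": [0, 0, 0], "hand": 1}, {"slide": [0, 0, 0], "turn": [0, 0, 0], "hand": 1}]}}

```text
time: 7.02
tcp_pos: [0.5684, 0.0962, 0.111]
tcp_rot: [-2.295, 1.566, -2.295]
contact_force: [0.0, -7.3, 0.6]
width: 0.258
```

```bash
python3 plan.py 2
```

```text
tcp [0.5684 0.0962 0.111 ] ang -77.72268919982176 r 0.06320210422170568 F [ 0.0198 -7.2863  0.5509] w 23.501870013343215
[0, np.float64(-0.2), np.float64(-11.0)]
[0, np.float64(0.5), np.float64(-10.8)]
```

Call:
{"fn": "carry_out", "kwargs": {"motion": [{"slide": [0, 0.5, -5.5], "turn": [0, 0, 0], "hand": 1}, {"slide": [0, 0, 0], "turn": [0, 0, 0], "hand": 1}, {"slide": [0, 0, 0], "turn": [0, 0, 0], "hand": 1}, {"slide": [0, 0, 0], "turn": [0, 0, 0], "hand": -1}, {"slide": [0, 0, 0], "turn": [0, 0, 0], "hand": -1}, {"slide": [0, 0, 0], "turn": [0, 0, 0], "hand": -1}, {"slide": [0, 0, 0], "turn": [0, 0, 0], "hand": -1}, {"slide": [0, 0, 0], "turn": [0, 0, 0], "hand": -1}]}}

```text
time: 7.68
tcp_pos: [0.5654, 0.0998, 0.111]
tcp_rot: [2.461, 1.57, 2.461]
contact_force: [-0.4, -1.1, 0.2]
width: 0.592
```

Call:
{"fn": "carry_out", "kwargs": {"motion": [{"slide": [0, 0, 0], "turn": [0, 0, 0], "hand": -1}, {"slide": [0, 0, 0], "turn": [0, 0, 0], "hand": -1}, {"slide": [0, 0, 0], "turn": [0, 0, 0], "hand": -1}, {"slide": [0, 0, 0], "turn": [0, 0, 0], "hand": -1}, {"slide": [0, 0, 0], "turn": [0, 0, 0], "hand": -1}, {"slide": [0, 0, 0], "turn": [0, 0, 0], "hand": -1}]}}

```text
time: 8.18
tcp_pos: [0.5658, 0.0995, 0.1109]
tcp_rot: [1.655, 1.571, 1.655]
contact_force: [0.5, -0.1, -0.0]
width: 0.995
```

Now up 105 mm, then back along -x so that the cameras can see the handle.

Call:
{"fn": "carry_out", "kwargs": {"motion": [{"slide": [-15, 0, 0], "turn": [0, 0, 0], "hand": -1}, {"slide": [-20, 0, 0], "turn": [0, 0, 0], "hand": -1}, {"slide": [-25, 0, 0], "turn": [0, 0, 0], "hand": -1}, {"slide": [-25, 0, 0], "turn": [0, 0, 0], "hand": -1}, {"slide": [-20, 0, 0], "turn": [0, 0, 0], "hand": -1}, {"slide": [0, 25, -20], "turn": [0, 0, 0], "hand": -1}, {"slide": [0, 25, -20], "turn": [0, 0, 0], "hand": -1}, {"slide": [0, 25, -20], "turn": [0, 0, 0], "hand": -1}]}}

```text
time: 8.85
tcp_pos: [0.5053, 0.1749, 0.2164]
tcp_rot: [0.594, 1.57, 0.593]
contact_force: [-0.2, 0.3, -0.8]
width: 1.002
```

Call:
{"fn": "carry_out", "kwargs": {"motion": [{"slide": [0, 30, -20], "turn": [0, 0, 0], "hand": -1}, {"slide": [0, 30, -20], "turn": [0, 0, 0], "hand": -1}, {"slide": [0, 30, -20], "turn": [0, 0, 0], "hand": -1}, {"slide": [0, 30, -20], "turn": [0, 0, 0], "hand": -1}, {"slide": [0, 30, -20], "turn": [0, 0, 0], "hand": -1}, {"slide": [0, 30, -20], "turn": [0, 0, 0], "hand": -1}, {"slide": [0, 0, 0], "turn": [0, 0, 0], "hand": -1}, {"slide": [0, 0, 0], "turn": [0, 0, 0], "hand": -1}]}}

```text
time: 9.52
tcp_pos: [0.3848, 0.3555, 0.2159]
tcp_rot: [-1.04, 1.57, -1.036]
contact_force: [0.3, -0.0, 0.1]
width: 0.996
```

```bash
python3 - <<'E'
from m import *
print(ctrl.read_state()['tcp_pos'])
for n in('top','scene'): meas(n,cap(n,n+'9.png'))
E
```

```text
[0.3848 0.3555 0.2159]
top yel [213.8427 196.0112] 89 mean [0.5603 0.0952 0.1433] z [0.1205 0.1471 0.1504]
   top [0.5618 0.096  0.1482] 66
top yel [381.2256 203.1278] 133 mean [ 0.5404 -0.2512  0.1375] z [0.1092 0.1456 0.1498]
   top [ 0.5417 -0.2546  0.1476] 74
top red [477.8947  18.6184] 76 mean [ 0.9748 -0.5143  0.0899] z [0.0835 0.0904 0.094 ]
   circle [0. 0.] 0.0 0 26
top red [493.1711  21.4211] 76 mean [ 0.9678 -0.55    0.0891] z [0.0821 0.0898 0.0935]
   circle [0. 0.] 0.0 0 27
top red [507.8525  24.0984] 61 mean [ 0.9605 -0.5834  0.0899] z [0.0817 0.0907 0.0942]
   circle [0. 0.] 0.0 0 25
top red [476.0167  30.9   ] 60 mean [ 0.9454 -0.5079  0.0895] z [0.0831 0.0902 0.093 ]
   circle [0. 0.] 0.0 0 22
top red [491.541   33.6066] 61 mean [ 0.9384 -0.5434  0.0895] z [0.0833 0.0903 0.0945]
   circle [0. 0.] 0.0 0 23
top red [474.8814  42.7966] 59 mean [ 0.9163 -0.5023  0.0897] z [0.0842 0.09   0.0938]
   circle [0. 0.] 0.0 0 22
top red [505.4912  48.4211] 57 mean [ 0.9016 -0.5724  0.0893] z [0.0822 0.09   0.0937]
   circle [0. 0.] 0.0 0 22
top red [183.4489 204.2633] 1546 mean 
[... 680 characters left out ...]
9 ]
   top [0.5656 0.0988 0.1476] 125
scene red [328.3051 272.2914] 2773 mean [0.558  0.171  0.0874] z [0.0831 0.0877 0.0906]
   circle [0.5554 0.1577] 0.08171521068067264 267 578
scene red [307.0714 251.9375] 112 mean [0.5626 0.1224 0.0848] z [0.0803 0.0851 0.0875]
   circle [0. 0.] 0.0 0 31
scene blu [39.6979 24.6936] 2777 mean [ 0.7124 -0.848   0.085 ] z [0.0723 0.0878 0.0905]
   circle [ 0.7164 -0.8308] 0.08771860965225674 47 213
scene blu [232.9555 129.0141] 1281 mean [ 0.5119 -0.1892  0.087 ] z [0.0829 0.0872 0.0903]
   circle [ 0.5143 -0.2013] 0.08231619343204444 187 404
scene blu [212.7805 121.7805] 41 mean [ 0.5345 -0.2328  0.0848] z [0.0825 0.085  0.0864]
   circle [0. 0.] 0.0 0 20
```

View pics/scene9.png

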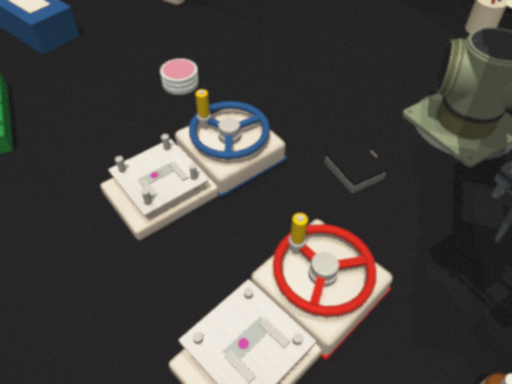

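View pics/top9.png

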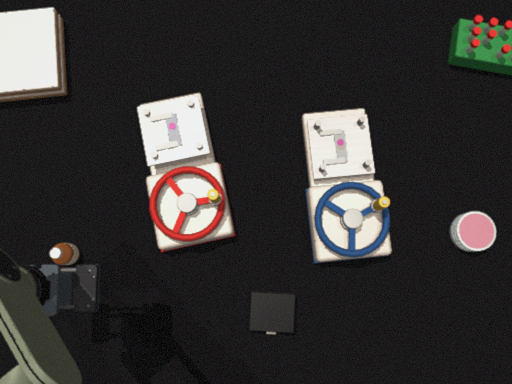

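Both views show the red handle back where it began: scene (299,227), top (214,196). The platform has risen, since less of its guide posts shows. The blue handle has not moved, and neither has the bottle at (64,253). The arm is clear, with readings near zero.

```bash
python3 - <<'E'
from h import *
s=ctrl.read_state();print(s['contact_force'],s['joint_vel'])
print(ctrl.sign_off())
E
```

```text
[0.3256 0.0825 0.1852] [-0.0237 -0.0004  0.002   0.0021  0.0013  0.0021]
the job is handed in; nothing more can be done
None
```

I wound the red handwheel one full turn clockwise, let go of the handle, lifted clear and handed the job in at about 9.6 s of the 48 s allowed. I held the handle from above with a 20 N grip and kept the gripper's yaw fixed throughout.

- **Red handle:** both cameras show it back within about 1 mm of where it began. On the way round it passed the far side of its circle.
- **Platform:** it looks higher than at the start, because less of its guide posts shows. I did not measure the 20 mm rise.
- **Blue handle:** it moved less than 1 mm between the first and last pictures, which is within measurement noise.
- **Forces:** the readings I took while winding were about 10 N at most. At hand-in they were about 0.4 N, so the robot appeared to be touching nothing.

No check failed. The two cameras disagree by about 4 mm on the handle's absolute position, but the same offset was there before I moved anything.

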